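# Tools away, chamber covered, interlocked chest shut

## Robot

A 6-joint arm with a two-finger parallel gripper is mounted at the origin on a cart in front of the work surface, level with it; the furniture and walls round the work are solid. World frame = base frame: x ahead of the robot, y to its left, z up, the work surface at z = 0. Lengths are in mm, angles in rad, forces in N, time in s.
With the tool pointing down it reaches from about 300 to 775 mm from the base axis. Payload 14.6 kg.
Tool frame: the origin (TCP) lies at the very end of the fingers, on their centre line; the grasp point (between the pads) lies 19 mm behind it; z points along the fingers, y is the line along which they close (so a half turn about z gives the same grasp; the last joint's range is limited). The gripper opens to 85 mm and grips with 20 to 120 N. Pads are 22 mm wide; open, the fingers measure 114 mm over their backs; the gripper's body (76 mm by 85 mm) begins 54 mm behind the grasp point. The pads swing forward as they close: fully open they stand 13 mm farther back than shut.
Start: joints at [-1.35, 0.3, 1.521, -0, 1.321, -0.067], TCP at [156.107, -527.371, 231.281] pointing down, gripper open.
Joint ranges: [-3.03, 3.03], [-0.79, 2.21], [0.23, 2.52], [-1.04, 4.18], [0, 3.07], [-2.55, 2.55]. Speed limits (rad/s): [2.22, 2.22, 2.57, 3.14, 3.14, 3.14].

## Interface

Orientations are given as a rotation vector (axis times angle).
In Python, from bench import r, viewer, ticket, models gives the robot as it stands. The module is installed in compiled form; this text tells all that it offers.
- The arm moves only by the tool jog_arm, never from a script. Its argument "increments" is a list of rows, each a list of 3 entries, a list of its own where there are three numbers: the shift along the tool's x, y, z in m, then the turn about the tool's z in rad, then the gripper command: -1 is fully open, 1 is shut, values between are in proportion. In form: [[[tx, ty, tz], twist, fingers], ...]. A call has 1 to 12 rows; each row shifts and turns the commanded pose from where the row before left it, along the tool's axes as they then stand; what a row does not reach is not made up. A row lasts 1/8 s, in which the tool goes at most 62.5 mm and 10.7 degrees, less where a joint would pass 70% of its speed; a pose out of reach is approached as far as the arm can. A call with a gripper value outside its range is refused whole. The fingers move at their own pace and stop on an object; "grip_force" is the grip in N (left out, the last holds). Time passes only in rows, so rows that do not move let the fingers close. It gives the time, the measured TCP pose, the force, the opening and the grip force at its end, in the units of the state.
- r.get_obs(): the state, without advancing time (a new reading comes with each control period).
- viewer.get_image(name): name is "scene" or "side" or "wrist"; returns a dict with "pixels" (480x640x3 uint8, red, green, blue), "mtx" (3x3 intrinsics, pixels), "R" (3x3) and "t" (3): a world point X has camera coordinates R X + t. Camera axes: x right, y down, z forward; pixel columns grow to the right and rows downward; lengths in mm; the calibration is good to about 2 mm. A picture is of the moment at which its call begins. There is no depth.
- ticket.close_job(): hands the job in; it is judged then, once.
Trained networks look in a picture, given as the dict that the camera call returned (one of the last four; its "shot" number tells which), for a name from the list of things; names that differ only in an ending like _2 or _b are one class to them, and where a whole thing is asked for, a point or a joint stands for the part that bears it (a point fixed in the world has none). Each returns a list of dicts, best first, with "confidence" (0 to 1); they miss things now and then, are a little off and sometimes report something else, mostly with a low value. They report only what shows in the picture. A call takes as long as a camera call.
- models.look_for(picture, thing): "bbox" ([left, top, right, bottom] as shares, 0 to 1, of the picture: columns of its width, rows of its height, round what is visible of it).
- models.masks_of(picture, thing): "mask" (480x640 bool, what is visible of it) and "bbox" ([left, top, right, bottom] as shares, 0 to 1, of the picture: columns of its width, rows of its height, round what is visible of it).
The state is a dict: "clock": time; "joints": joint angles; "dq": joint speeds; "joint_torque": joint torques, N m; "tool_pos": TCP position; "eef_rot": TCP orientation; "contact_force": force on the tool from outside, world axes, zero at the start; "torque": the same for the moment, N m; "gripper_width": finger opening in mm; "grip_force": force on a finger pad.
Only numpy, scipy, OpenCV 4.12 (cv2) and the standard library are available. Lean on these libraries where they do the work, as an engineer would, in place of code of your own. Each camera call takes 0.05 s, during which the arm holds its last target. There are 200 camera calls.

## Task

Finish at the bench: lay every marker pen, the forceps and the dissecting needle, as many as are lying on the worktop, in the open left drawer of the chest and shut it fully, which lets the interlock free the right drawer; never force the chest to have both drawers open. Then open the right drawer, take out the cover plate, lay it in the recess of the specimen chamber and press it down past the catches until it lies flat on the chamber's floor, and shut the right drawer fully. Leave the jars, bottles, dishes and tape where they stand.

Things in the scene. Friction and masses are not known exactly. Their poses are not given: they have to be found in the camera images.
- chest: Low grey metal bench chest, fixed, 220 mm deep (x), 312 wide (y), 80 high; two drawers with white fronts side by side, only one of which can be open at a time. Origin: centre of its underside, on the worktop; its x axis points to its back, so drawers come out along its -x. Front plane at x = -110 mm, drawer centre lines at y = +82 mm (left) and -82 mm (right).
- left_drawer (a joint): Left drawer (seen from the robot): how far it is open in m along the chest's -x; 0 fully shut, stop at 0.16; 0.13 to 0.155 at the start. Stays where it is left (1.5 N friction). White front panel 12 mm thick, 136 wide, 7 to 65 mm above the worktop. Inside 122 mm wide; floor 13 mm, rim of the 4 mm side walls 60 mm above the worktop.
- left_drawer_floor (a point): Point on the left drawer's inner floor (13 mm above the worktop), moves with the drawer; axes as the chest's. The inside runs from x = -104 (front panel) to +98 mm and y = -61 to +61 mm about it; what lies beyond the chest's front plane is reachable from above.
- left_drawer_handle (a point): Middle of the left drawer's handle: a horizontal steel bar 10 mm thick, 80 mm long parallel to the front (chest y), 47 mm clear of the front panel, its centre 56 mm above the worktop; a stem joins it to the panel 36 mm either side of the middle. Can be pinched from above.
- right_drawer (a joint): Right drawer, same form, travel and sense as the left; 0 (shut) at the start. Interlock: while one drawer is out by more than about 2 mm the other is locked, and must not be forced; the right one comes freely once the left is fully home.
- right_drawer_handle (a point): Middle of the right drawer's handle bar, same form as the left one.
- cover: Cover plate: flat steel plate 80 (x) by 100 (y) by 6 mm with a black upright grip on its middle, 14 mm wide (x), 60 mm long (y), its top 34 mm above the plate's underside; about 0.13 to 0.21 kg. Origin: centre of the underside. At the start it lies flat on the floor of the shut right drawer (13 mm above the worktop), toward its front.
- seat (a point): Centre of the floor of the specimen chamber's recess, 6 mm above the worktop; axes as the chamber's. Between the chest and the chamber stands a tall microscope, centred at y = 0: its eyepieces reach out to x = 0.48 m some 0.3 m above the worktop, its foot to x = 0.57 m, so carry things round it close to the robot.
- marker_a: Marker pen, 135 mm long, 17 mm thick, capped; lies along its own y axis, origin in the middle of its length at its underside (the axis of its body is 8 mm above the origin). To be put away in the left drawer. May be absent. 20 g.
- marker_b: Second marker pen of the same shape, 135 mm long, 17 mm thick; lies along its own y axis, origin in the middle of its length at its underside (the axis of its body is 8 mm above the origin). To be put away in the left drawer. May be absent. 20 g.
- forceps: Steel forceps, 121 mm long, 14 wide, 9 mm high; lies along its own y axis, origin in the middle of its length at its underside (the axis of its body is 4 mm above the origin). To be put away in the left drawer. May be absent. 20 g.
- needle: Dissecting needle, 133 mm long; the 8 mm thick handle, the part to hold, runs from y = -24 to +66 mm, the thin needle is on the -y side; lies along its own y axis, origin in the middle of its length at its underside (the axis of its body is 4 mm above the origin). To be put away in the left drawer. May be absent. 20 g.
- jar_a: Bystander, to be left alone: specimen jar 63 mm across, 67 high. Origin: centre of its underside.
- jar_b: Bystander, to be left alone: specimen jar 63 mm across, 67 high. Origin: centre of its underside.
- tape: Bystander, to be left alone: roll of tape 100 mm across, 25 high. Origin: centre of its underside.
- bottle_a: Bystander, to be left alone: small dropper bottle 34 mm across, 99 high. Origin: centre of its underside.
- bottle_b: Bystander, to be left alone: small dropper bottle 34 mm across, 99 high. Origin: centre of its underside.
- dish_a: Bystander, to be left alone: petri dish 63 mm across, 15 high. Origin: centre of its underside.
- dish_b: Bystander, to be left alone: petri dish 68 mm across, 18 high. Origin: centre of its underside.
- chamber: Specimen chamber: fixed aluminium frame 108 (x) by 130 (y) by 28 mm high, open recess 84 (x) by 104 (y) mm, 22 mm deep; the cover fits either way round with 2 mm to spare all round. Two black spring catches stand 3 mm out of the end walls (y = +-52); the cover laid in rests on them 14 mm above the floor and snaps down below them when pressed with 5 to 10 N. Origin: centre of the underside.

How it is judged:
By the outcome, as a careful person would: the job done as asked, in the order asked, and still so for the second after the job is handed in, with the robot touching nothing.
Of marker_a, marker_b, forceps, needle only 2 to 4 are there at a start; the rules pass over those that are not, and their reading is None.
At some moment in a run one of marker_a, marker_b, forceps, needle may be knocked a few centimetres aside while the robot is not near it.
Once in a run the grip may slacken for a moment while it holds something.
It also fails if it takes over 210 s, if anything falls off the work surface, if the arm or the gripper's body presses on something with over 40 N, if the wrist force passes 120 N, or if a joint passes its speed limit or range.

## Working session

There is one attempt and no reset: what is moved stays moved. The work goes in short steps, Python scripts to look and compute and a tool call to move; the robot and the scene stay as the last step left them, time stands still between calls to the robot, and variables do not carry over. Pictures are saved under pics/ and viewed, at most 16 in all, crops included, and the job is handed in when it is done.

Besides the shell and the picture viewer there is one more tool, called in YAML: its name, and indented under it one key for each argument. jog_arm: Moves the arm, as the interface text tells. Its arguments: {"type":"object","properties":{"increments":{"type":"array"},"grip_force":{"type":"number"}},"required":["increments"]}

```bash
mkdir -p pics; cat > h.py <<'E'
import numpy as np, cv2
from scipy.spatial.transform import Rotation as Ro
from bench import r, viewer, ticket, models
def snap(name, fn=None):
    p=viewer.get_image(name)
    if fn: cv2.imwrite('pics/'+fn, p['pixels'][:,:,::-1])
    return p
def ray(p,uv,z):
    R,t,K=np.array(p['R']),np.array(p['t']),np.array(p['mtx'])
    c=-R.T@t; d=R.T@np.linalg.solve(K,[uv[0],uv[1],1.]); return c+d*(z-c[2])/d[2]
def proj(p,X):
    q=np.array(p['mtx'])@(np.array(p['R'])@np.array(X)+np.array(p['t'])); return q[:2]/q[2]
def st():
    o=r.get_obs(); R=Ro.from_rotvec(o['eef_rot']).as_matrix()
    print('t',round(o['clock'],2),'pos',np.round(o['tool_pos'],1),'x',np.round(R[:,0],3),'y',np.round(R[:,1],3),'z',np.round(R[:,2],3),'F',np.round(o['contact_force'],1),'w',np.round(o['gripper_width'],1),'gf',np.round(o['grip_force'],1),'j',np.round(o['joints'],2)); return o,R
def axis(m,p,z):
    ys,xs=np.nonzero(m); P=np.array([ray(p,(a,b),z)[:2] for a,b in zip(xs,ys)])
    c,(w,h),a=cv2.minAreaRect(P.astype(np.float32)); 
    if w<h: w,h,a=h,w,a+90
    return np.round(c,1),round(w),round(h),round((a+90)%180-90,1)
E
python3 - <<'E'
from h import *
st()
for n in ('scene','side'):
    p=snap(n,n+'0.png'); print(n,'cam',np.round(-np.array(p['R']).T@np.array(p['t'])))
    for th,z in (('marker_a',8),('forceps',4),('needle',4),('left_drawer_handle',56),('right_drawer_handle',56),('chamber',28),('chest',80),('jar_a',30),('bottle_a',50),('tape',12),('dish_a',8)):
        for d in models.masks_of(p,th)[:3]:
            if d['confidence']>.2: print(th,round(d['confidence'],2),np.round(np.array(d['bbox'])*[640,480,640,480]),axis(d['mask'],p,z))
E
```

```text
t 0.0 pos [ 156.  -527.1  230.7] x [0.959 0.284 0.   ] y [ 0.284 -0.959 -0.001] z [-0.     0.001 -1.   ] F [-0.8 -0.9 -0.3] w 85.4 gf 0.0 j [-1.35  0.3   1.52  0.    1.32 -0.07]
scene cam [  333. -1006.  1562.]
forceps 0.61 [241. 179. 268. 183.] (array([411.6, 217.1]), 97, 15, -2.8)
forceps 0.55 [289. 125. 306. 136.] (array([603.6, 403.2]), 68, 58, 76.3)
needle 0.52 [243. 208. 272. 214.] (array([399. ,  91.5]), 77, 11, -5.5)
needle 0.52 [289. 124. 305. 139.] (array([603.6, 403.2]), 68, 58, 76.3)
left_drawer_handle 0.64 [277. 249. 354. 305.] (array([ 505.2, -211.8]), 216, 159, -35.8)
right_drawer_handle 0.65 [306. 311. 333. 346.] (array([ 477.7, -381.3]), 80, 56, 55.6)
chamber 0.82 [284. 139. 315. 167.] (array([593.8, 274.2]), 114, 98, 79.2)
chamber 0.38 [241. 179. 270. 182.] (array([412.3, 197.9]), 92, 15, -2.8)
chamber 0.21 [332. 379. 341. 397.] (array([ 490.2, -552.5]), 47, 33, 74.3)
chest 0.6 [285. 253. 423. 388.] (array([ 552.6, -349.3]), 424, 337, -35.3)
jar_a 0.87 [264. 120. 281. 147.] (array([514.3, 402.5]), 115, 61, 77.5)
jar_a 0.65 [307. 110. 329. 137.] (array([680.4, 400.9]
[... 775 characters left out ...]
367.8]), 136, 46, 84.6)
right_drawer_handle 0.65 [297. 285. 327. 316.] (array([ 478. , -378.9]), 84, 52, 57.1)
chamber 0.95 [308. 143. 329. 168.] (array([556.4, 225.2]), 150, 64, -69.3)
chest 0.86 [276. 223. 440. 379.] (array([ 554. , -356.6]), 430, 352, -35.0)
jar_a 0.5 [286. 113. 294. 136.] (array([509. , 403.5]), 140, 44, 84.6)
bottle_a 0.73 [297. 353. 311. 379.] (array([ 439. , -544.7]), 60, 30, 82.7)
bottle_a 0.61 [324. 355. 334. 381.] (array([ 493.1, -558.9]), 62, 30, 81.7)
tape 0.98 [281. 381. 327. 427.] (array([ 429. , -616.9]), 107, 98, 81.6)
tape 0.49 [298. 351. 313. 378.] (array([ 440.3, -524.2]), 65, 31, 82.7)
dish_a 0.6 [268. 201. 292. 218.] (array([427.4,   4.4]), 78, 66, 81.7)
```

View pics/scene0.png

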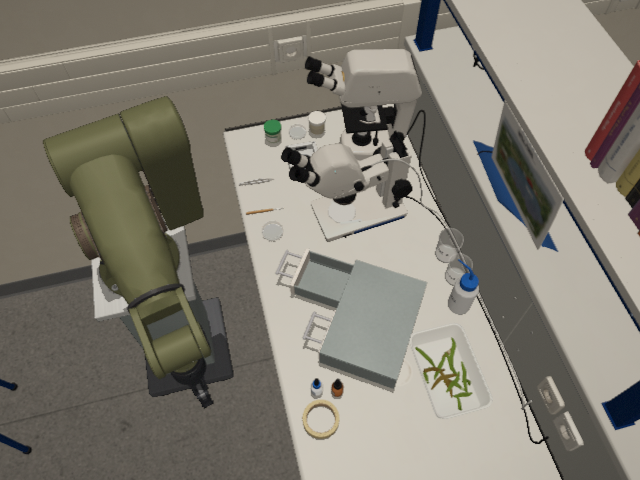

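View pics/side0.png

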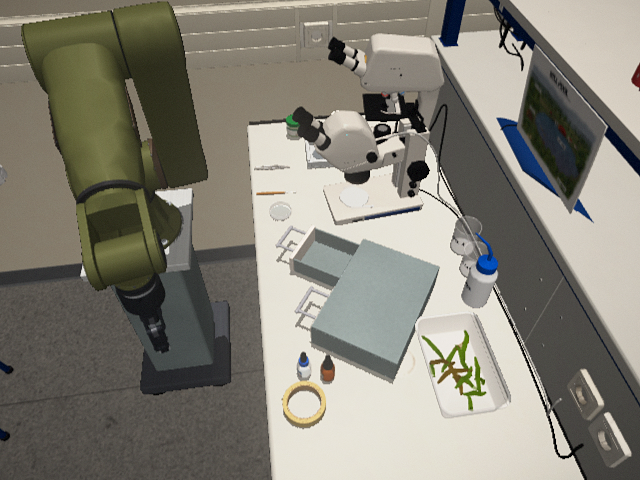

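jog_arm:
  increments:
    - [[0,0,0],0.144,-1]
    - [[0,0,0],0.144,-1]
    - [[0.016,-0.05,-0.006],0,-1]
    - [[0.016,-0.05,-0.006],0,-1]
    - [[0.016,-0.05,-0.006],0,-1]
    - [[0.016,-0.05,-0.006],0,-1]
    - [[0.016,-0.05,-0.006],0,-1]
    - [[0.016,-0.05,-0.006],0,-1]
    - [[0.016,-0.05,-0.006],0,-1]
    - [[0.016,-0.05,-0.006],0,-1]
    - [[0.016,-0.05,-0.006],0,-1]
    - [[0.016,-0.05,-0.006],0,-1]
  grip_force: 40

```text
clock: 2.7
tool_pos: [316.3, -25.7, 291.8]
eef_rot: [3.141, -0.001, 0.002]
contact_force: [-0.2, -0.5, 0.5]
gripper_width: 85.6
grip_force: 0.0
```

jog_arm:
  increments:
    - [[0.02,-0.05,0],0,-1]
    - [[0.02,-0.05,0],0,-1]
    - [[0,0,0],0,-1]

```text
clock: 3.08
tool_pos: [356.5, 75.2, 291.0]
eef_rot: [-3.141, -0.008, 0.001]
contact_force: [0.1, -1.0, -0.1]
gripper_width: 85.5
grip_force: 0.0
```

```bash
python3 - <<'E'
from h import *
o,R=st()
p=snap('wrist','w1.png'); c=-np.array(p['R']).T@np.array(p['t']); print(c, R.T@(c-o['tool_pos'])); print(np.round(p['R'],2), p['mtx'][0])
for th,z in (('marker_a',8),('forceps',4),('needle',4),('dish_a',8),('chamber',28),('left_drawer_handle',56)):
    for d in models.masks_of(p,th)[:3]:
        if d['confidence']>.2: print(th,round(d['confidence'],2),np.round(np.array(d['bbox'])*[640,480,640,480]),axis(d['mask'],p,z))
E
```

```text
t 3.08 pos [356.5  75.2 291. ] x [ 1.     0.005 -0.001] y [ 0.005 -1.    -0.   ] z [-0.001  0.    -1.   ] F [ 0.1 -1.  -0.1] w 85.5 gf 0.0 j [ 0.11 -0.18  1.89  0.    1.43  1.67]
[428.29396212  75.53744898 433.65890769] [ 7.16930413e+01 -2.78910880e-02 -1.42663069e+02]
[[ 0.   -1.    0.  ]
 [-0.96 -0.    0.29]
 [-0.29 -0.   -0.96]] [407.26688246   0.         324.50339552]
marker_a 0.23 [535.   0. 637. 154.] (array([ 465.7, -180.2]), 150, 100, 12.7)
forceps 0.84 [177.  67. 192. 191.] (array([414. , 217.1]), 120, 15, -5.0)
forceps 0.27 [535.   0. 638. 154.] (array([ 466.2, -182.6]), 151, 101, 12.7)
needle 0.77 [302.  97. 315. 190.] (array([401.2,  91.9]), 91, 9, -4.2)
dish_a 0.6 [361.  86. 436. 156.] (array([426.1,   1.7]), 69, 67, -43.5)
chamber 0.49 [533.   0. 637. 155.] (array([ 463.8, -168.3]), 143, 95, 12.7)
chamber 0.4 [302.  73. 316. 189.] (array([414.,  90.]), 109, 8, -4.3)
left_drawer_handle 0.87 [530.   1. 640. 151.] (array([ 461.5, -151. ]), 132, 90, 12.7)
```

View pics/w1.png

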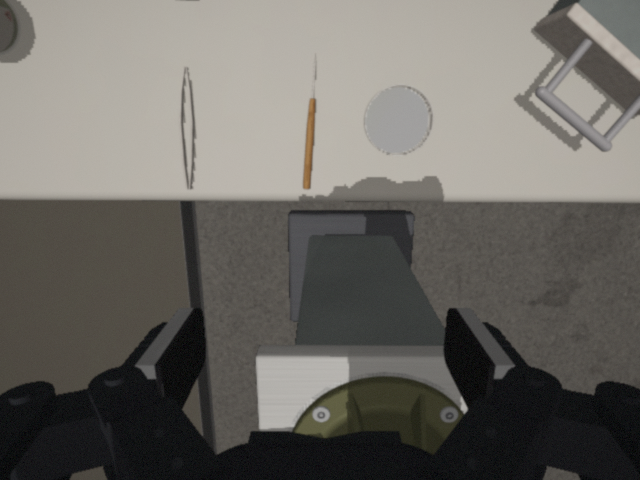

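jog_arm:
  increments:
    - [[0,0,0.02],0.078,-0.2]
    - [[0.011,-0.005,0.05],0,-0.2]
    - [[0.011,-0.005,0.05],0,-0.2]
    - [[0.011,-0.005,0.05],0,-0.2]
    - [[0.01,-0.005,0.05],0,-0.2]
    - [[0,0,0.04],0,-0.2]
    - [[0,0,0.02],0,-0.2]
    - [[0,0,0.009],0,-0.2]
    - [[0,0,0],0,1]
    - [[0,0,0],0,1]
    - [[0,0,0],0,1]
    - [[0,0,0],0,1]
  grip_force: 40

```text
clock: 4.92
tool_pos: [401.2, 89.1, 3.3]
eef_rot: [-3.139, 0.123, -0.003]
contact_force: [-0.5, -2.4, 6.5]
gripper_width: 6.8
grip_force: 39.5
```

jog_arm:
  increments:
    - [[0,0,-0.02],0,1]
    - [[0,0,-0.05],0,1]
    - [[-0.01,0.04,-0.04],0,1]
    - [[-0.01,0.05,-0.04],0,1]
    - [[-0.01,0.05,-0.04],0,1]
    - [[-0.01,0.05,-0.04],0,1]
    - [[0,0,0],0,1]

```text
clock: 5.8
tool_pos: [347.6, -94.4, 230.9]
eef_rot: [3.137, -0.13, 0.009]
contact_force: [-0.5, 1.0, 0.2]
gripper_width: 6.6
grip_force: 39.2
```

```bash
python3 - <<'E'
from h import *
o,R=st()
p=snap('wrist','w2.png')
for th,z in (('needle',4),('left_drawer_handle',56),('right_drawer_handle',56),('left_drawer',60),('left_drawer_floor',60),('chest',80)):
    for d in models.masks_of(p,th)[:2]:
        if d['confidence']>.2: print(th,round(d['confidence'],2),np.round(np.array(d['bbox'])*[640,480,640,480]),axis(d['mask'],p,z))
E
```

```text
t 5.8 pos [347.6 -94.4 230.9] x [ 0.997 -0.083  0.006] y [-0.083 -0.997  0.002] z [ 0.006 -0.002 -1.   ] F [-0.5  1.   0.2] w 6.6 gf 39.2 j [-0.37 -0.14  2.   -0.    1.28  1.29]
needle 0.61 [315.  83. 339. 418.] (array([278.9, -89.9]), 340, 21, -5.2)
left_drawer_handle 0.89 [330.   0. 556. 138.] (array([ 445.4, -185.3]), 154, 92, 85.3)
left_drawer 0.71 [332.   1. 552. 137.] (array([ 445.1, -183.9]), 152, 91, 85.3)
left_drawer_floor 0.63 [333.   1. 552. 139.] (array([ 445. , -184.5]), 152, 91, 85.3)
chest 0.8 [335.   0. 551. 137.] (array([ 443.7, -178.5]), 142, 84, 85.3)
```

View pics/w2.png

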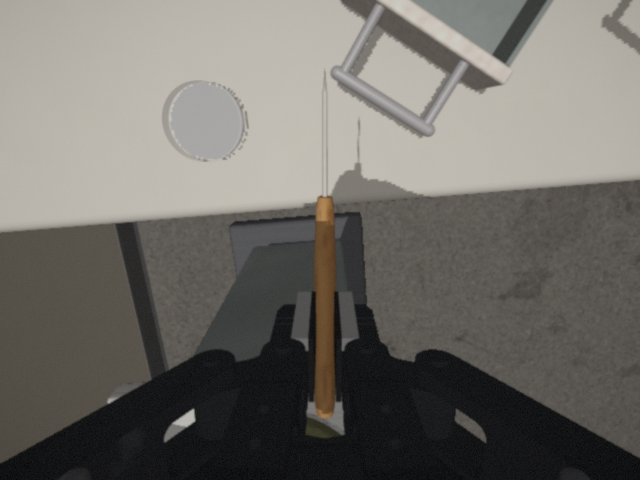

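jog_arm:
  increments:
    - [[0.02,0.04,-0.03],0,1]
    - [[0.02,0.04,-0.03],0,1]
    - [[0.02,0.04,-0.03],0,1]
    - [[0,0,0],0,1]

```text
clock: 6.65
tool_pos: [398.9, -217.7, 318.6]
eef_rot: [3.139, -0.124, 0.001]
contact_force: [0.4, 0.2, -0.6]
gripper_width: 6.6
grip_force: 39.3
```

```bash
python3 - <<'E'
from h import *
o,R=st()
p=snap('wrist','w3.png')
np.savez('w3.npz',R=p['R'],t=p['t'],mtx=p['mtx'])
for th,z in (('left_drawer_handle',56),('right_drawer_handle',56),('chest',80)):
    for d in models.masks_of(p,th)[:2]:
        if d['confidence']>.2: print(th,round(d['confidence'],2),np.round(np.array(d['bbox'])*[640,480,640,480]),axis(d['mask'],p,z))
E
```

```text
t 6.65 pos [ 398.9 -217.7  318.6] x [ 0.997 -0.079  0.001] y [-0.079 -0.997  0.001] z [ 0.001 -0.001 -1.   ] F [ 0.4  0.2 -0.6] w 6.6 gf 39.3 j [-0.58  0.03  1.64 -0.    1.48  1.07]
left_drawer_handle 0.55 [206.   0. 426. 195.] (array([ 511.7, -202.4]), 215, 139, -33.7)
right_drawer_handle 0.68 [438.  18. 578. 144.] (array([ 483. , -383.2]), 145, 70, 55.0)
chest 0.89 [209.   0. 637. 197.] (array([ 476.3, -305.1]), 375, 163, 85.5)
```

View pics/w3.png

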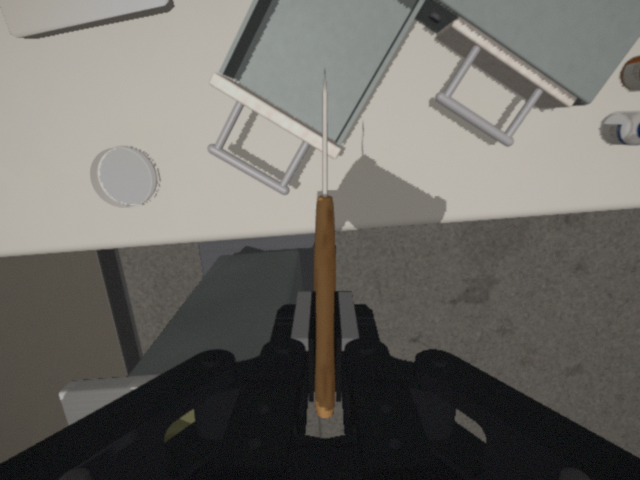

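```bash
python3 - <<'E'
from h import *
p=np.load('w3.npz')
W={}
for n,uv,z in (('LH1',(213,150),56),('LH2',(285,189),56),('RH1',(439,97),56),('RH2',(508,142),56),('LP1',(214,80),65),('LP2',(339,154),65),('RP1',(454,24),65),('RP2',(572,104),65)):
    W[n]=ray(p,uv,z)[:2]; print(n,np.round(W[n],1))
for k in ('LH','RH','LP','RP'):
    d=W[k+'1']-W[k+'2']; print(k,'mid',np.round((W[k+'1']+W[k+'2'])/2,1),'len',round(np.hypot(*d),1),'dir',np.degrees(np.arctan2(d[1],d[0])).round(1))
E
```

```text
LH1 [ 448.8 -113. ]
LH2 [ 405.2 -178.9]
RH1 [ 480.4 -332.7]
RH2 [ 433.7 -399.5]
LP1 [ 511.  -126.2]
LP2 [ 436. -235.]
RP1 [ 539.9 -343.4]
RP2 [ 464.3 -453. ]
LH mid [ 427. -146.] len 79.0 dir 56.5
RH mid [ 457.  -366.1] len 81.5 dir 55.0
LP mid [ 473.5 -180.6] len 132.1 dir 55.4
RP mid [ 502.1 -398.2] len 133.2 dir 55.4
```

jog_arm:
  increments:
    - [[0.04,-0.007,0.05],0,1]
    - [[0.04,-0.007,0.05],0,1]
    - [[0.04,-0.007,0.05],0,1]
    - [[0,0,0.05],0,1]
    - [[0,0,0.05],0,1]
    - [[0,0,0.03],0,1]
    - [[0,0,0.015],0,1]
    - [[0,0,0.005],0,1]
    - [[0,0,0],0,1]

```text
clock: 7.98
tool_pos: [516.2, -204.6, 23.4]
eef_rot: [3.139, -0.122, 0.003]
contact_force: [1.3, 0.0, 3.9]
gripper_width: 6.5
grip_force: 46.7
```

jog_arm:
  increments:
    - [[0,0,0],0,0.4]
    - [[0,0,0],0,0.4]
    - [[0,0,-0.02],0,0.4]
    - [[0,0,-0.05],0,0.4]
    - [[0,0,-0.06],0,0.4]
    - [[-0.04,0,-0.045],0,0.4]
    - [[-0.05,-0.03,-0.03],0,0.4]
    - [[-0.05,-0.03,0],0,0]
    - [[0,0,0],0,0]

```text
clock: 9.1
tool_pos: [380.6, -134.2, 226.5]
eef_rot: [3.139, -0.121, 0.001]
contact_force: [0.9, 0.4, 0.3]
gripper_width: 42.5
grip_force: 0.0
```

```bash
python3 - <<'E'
from h import *
o,R=st()
p=snap('wrist','w4.png')
for th,z in (('needle',17),('forceps',4)):
    for d in models.masks_of(p,th)[:2]:
        if d['confidence']>.2: print(th,round(d['confidence'],2),np.round(np.array(d['bbox'])*[640,480,640,480]),axis(d['mask'],p,z))
E
```

```text
t 9.1 pos [ 380.6 -134.2  226.5] x [ 0.997 -0.077  0.001] y [-0.077 -0.997  0.   ] z [ 0.001 -0.    -1.   ] F [0.9 0.4 0.3] w 42.5 gf 0.0 j [-0.43 -0.03  1.91  0.    1.26  1.22]
needle 0.94 [398.   1. 409.  88.] (array([ 502.8, -205.8]), 62, 9, -1.5)
forceps 0.25 [285.   1. 534. 186.] (array([ 463.3, -206.7]), 203, 147, 85.6)
```

View pics/w4.png

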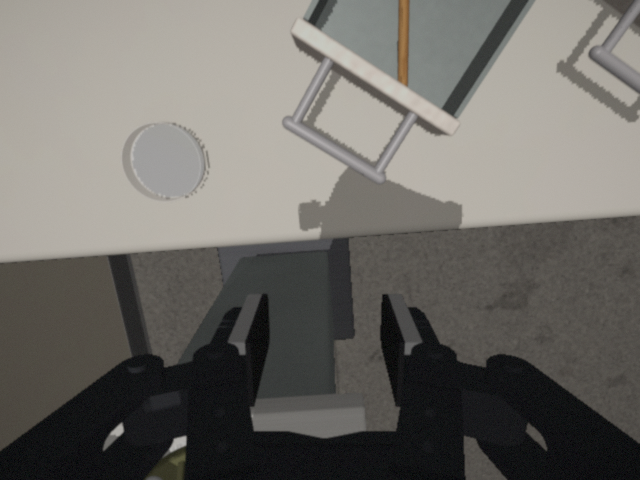

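jog_arm:
  increments:
    - [[-0.005,-0.046,-0.02],0,-0.2]
    - [[-0.005,-0.046,-0.02],0,-0.2]
    - [[-0.005,-0.046,-0.02],0,-0.2]
    - [[-0.005,-0.046,-0.02],0,-0.2]
    - [[-0.005,-0.046,-0.02],0,-0.2]
    - [[-0.005,-0.046,0],0,-0.2]
    - [[-0.005,-0.046,0],0,-0.2]
    - [[0,0,0],0,-0.2]
    - [[0,0,0],0,-0.2]

```text
clock: 10.38
tool_pos: [373.7, 187.7, 325.7]
eef_rot: [3.139, -0.123, -0.001]
contact_force: [-0.3, 0.4, -0.1]
gripper_width: 50.9
grip_force: 0.0
```

```bash
python3 - <<'E'
from h import *
o,R=st()
p=snap('wrist','w5.png')
np.savez('w5.npz',R=p['R'],t=p['t'],mtx=p['mtx'])
for th,z in (('forceps',4),('marker_a',8),('chamber',28)):
    for d in models.masks_of(p,th)[:2]:
        if d['confidence']>.2: print(th,round(d['confidence'],2),np.round(np.array(d['bbox'])*[640,480,640,480]),axis(d['mask'],p,z))
E
```

```text
t 10.38 pos [373.7 187.7 325.7] x [ 0.997 -0.078 -0.001] y [-0.078 -0.997  0.001] z [-0.001 -0.001 -1.   ] F [-0.3  0.4 -0.1] w 50.9 gf 0.0 j [ 0.38 -0.06  1.71 -0.    1.5   2.03]
forceps 0.96 [291.  93. 303. 205.] (array([414.2, 217.1]), 119, 13, -5.4)
chamber 0.92 [169.   0. 298.  33.] (array([545.1, 262.3]), 131, 29, 85.5)
```

View pics/w5.png

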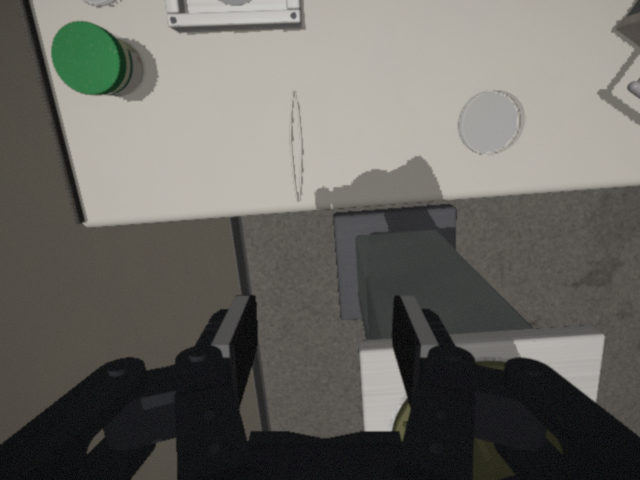

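jog_arm:
  increments:
    - [[0.01,-0.008,0.055],0.015,-0.2]
    - [[0.01,-0.008,0.055],0,-0.2]
    - [[0.009,-0.008,0.055],0,-0.2]
    - [[0.009,-0.008,0.055],0,-0.2]
    - [[0,0,0.05],0,-0.2]
    - [[0,0,0.03],0,-0.2]
    - [[0,0,0.017],0,-0.2]
    - [[0,0,0.006],0,-0.2]
    - [[0,0,0],0,1]
    - [[0,0,0],0,1]
    - [[0,0,0],0,1]
    - [[0,0,0],0,1]

```text
clock: 12.08
tool_pos: [414.4, 216.6, 3.9]
eef_rot: [-3.138, 0.146, -0.002]
contact_force: [-0.6, -1.8, 7.7]
gripper_width: 11.4
grip_force: 39.4
```

jog_arm:
  increments:
    - [[0,0,-0.02],0,1]
    - [[0,0,-0.05],0,1]
    - [[0,-0.01,-0.05],0,1]
    - [[0.01,-0.01,-0.05],0,1]
    - [[0.01,-0.01,-0.05],0,1]
    - [[0.01,0,-0.05],0,1]
    - [[0.01,0,-0.05],0,1]
    - [[0,0,0],0,1]
    - [[0,0,0],0,1]

```text
clock: 13.2
tool_pos: [456.1, 242.4, 322.3]
eef_rot: [3.138, -0.146, -0.001]
contact_force: [0.1, 0.0, -0.2]
gripper_width: 11.6
grip_force: 39.2
```

```bash
python3 - <<'E'
from h import *
o,R=st()
p=snap('wrist','w6.png')
np.savez('w6.npz',R=p['R'],t=p['t'],mtx=p['mtx'])
for th,z in (('forceps',4),('marker_a',8),('chamber',28)):
    for d in models.masks_of(p,th)[:2]:
        if d['confidence']>.2: print(th,round(d['confidence'],2),np.round(np.array(d['bbox'])*[640,480,640,480]),axis(d['mask'],p,z))
E
```

```text
t 13.2 pos [456.1 242.4 322.3] x [ 0.996 -0.093 -0.001] y [-0.093 -0.996  0.   ] z [-0.001 -0.    -1.   ] F [ 0.1  0.  -0.2] w 11.6 gf 39.2 j [0.42 0.17 1.47 0.   1.5  2.08]
forceps 0.96 [305. 151. 344. 441.] (array([298.4, 257.6]), 390, 44, -6.0)
chamber 0.57 [227.   0. 359. 112.] (array([588. , 261.1]), 130, 103, 86.8)
chamber 0.5 [129.  22. 193.  90.] (array([599.2, 392.2]), 64, 60, 76.8)
```

View pics/w6.png

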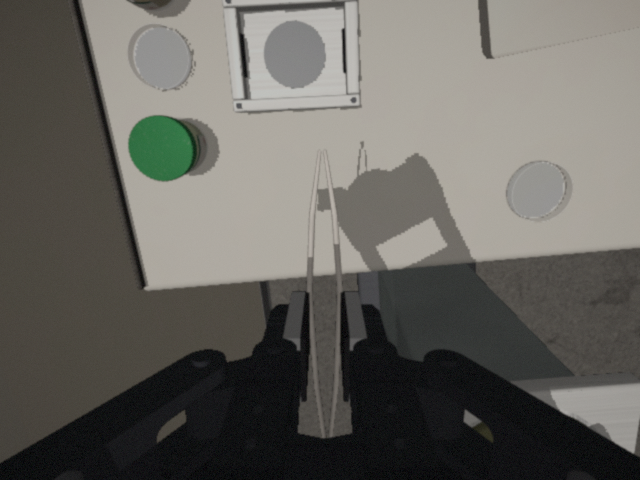

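jog_arm:
  increments:
    - [[-0.035,0.041,0.01],0,1]
    - [[-0.035,0.041,0.01],0,1]
    - [[-0.035,0.041,0.01],0,1]
    - [[0.005,0.052,0],0,1]
    - [[0.005,0.052,0],0,1]
    - [[0.005,0.052,0],0,1]
    - [[0.005,0.052,0],0,1]
    - [[0.005,0.052,0],0,1]
    - [[0,0,0],0,1]
    - [[0,0,0],0,1]

```text
clock: 14.65
tool_pos: [341.0, -131.0, 292.7]
eef_rot: [-3.138, 0.147, 0.001]
contact_force: [0.4, 0.6, -0.0]
gripper_width: 11.8
grip_force: 27.5
```

```bash
python3 - <<'E'
from h import *
o,R=st()
d=np.array([534.5,-240,18])-o['tool_pos']; print(R.T@d)
p=np.load('w6.npz')
for uv,z in (((235,111),28),((361,106),28),((225,4),28),((358,1),28),((244,55),20),((345,50),20)): print(uv,np.round(ray(p,uv,z),1))
E
```

```text
t 14.65 pos [ 341.  -131.   292.7] x [ 0.996 -0.094 -0.001] y [-0.094 -0.996 -0.   ] z [-0.001  0.    -1.   ] F [ 0.4  0.6 -0. ] w 11.8 gf 27.5 j [-0.47 -0.18  1.88  0.    1.44  1.2 ]
[203.01903802  90.55976931 274.54525333]
(235, 111) [541.9 326.   28. ]
(361, 106) [534.8 197.2  28. ]
(225, 4) [639.4 320.3  28. ]
(358, 1) [630.1 193.7  28. ]
(244, 55) [594.5 310.3  20. ]
(345, 50) [589.7 208.9  20. ]
```

jog_arm:
  increments:
    - [[0.041,0.018,0.02],0,1]
    - [[0.041,0.018,0.03],0,1]
    - [[0.041,0.018,0.03],0,1]
    - [[0.04,0.018,0.04],0,1]
    - [[0.04,0.018,0.03],0,1]
    - [[0,0,0.05],0,1]
    - [[0,0,0.04],0,1]
    - [[0,0,0.02],0,1]
    - [[0,0,0.012],0,1]
    - [[0,0,0],0,1]

```text
clock: 15.9
tool_pos: [535.3, -239.6, 21.5]
eef_rot: [3.138, -0.146, 0.001]
contact_force: [0.2, -0.2, -0.4]
gripper_width: 11.1
grip_force: 41.6
```

jog_arm:
  increments:
    - [[0,0,0],0,0.4]
    - [[0,0,0],0,0.4]
    - [[0,0,-0.02],0,0.4]
    - [[0,0,-0.05],0,0.4]
    - [[0,0,-0.06],0,0.4]
    - [[-0.05,0,-0.045],0,0.4]
    - [[-0.055,0,-0.03],0,0.4]
    - [[-0.05,0,0],0,0]
    - [[0,0,0],0,0]

```text
clock: 17.02
tool_pos: [382.2, -225.5, 224.9]
eef_rot: [3.136, -0.149, 0.004]
contact_force: [0.7, -0.3, 0.2]
gripper_width: 42.7
grip_force: 0.0
```

```bash
python3 - <<'E'
from h import *
o,R=st()
p=snap('wrist','w7.png'); np.savez('w7.npz',R=p['R'],t=p['t'],mtx=p['mtx'])
for th,z in (('needle',17),('forceps',17),('marker_a',8)):
    for d in models.masks_of(p,th)[:2]:
        if d['confidence']>.2: print(th,round(d['confidence'],2),np.round(np.array(d['bbox'])*[640,480,640,480]),axis(d['mask'],p,z))
E
```

```text
t 17.02 pos [ 382.2 -225.5  224.9] x [ 0.996 -0.095  0.002] y [-0.095 -0.996  0.002] z [ 0.002 -0.002 -1.   ] F [ 0.7 -0.3  0.2] w 42.7 gf 0.0 j [-0.62  0.07  1.81 -0.    1.26  1.05]
needle 0.93 [275.   1. 294. 106.] (array([ 505.2, -205.8]), 76, 8, -2.3)
forceps 0.82 [316.   2. 333.  92.] (array([ 508.3, -239.3]), 64, 13, -1.9)
```

View pics/w7.png

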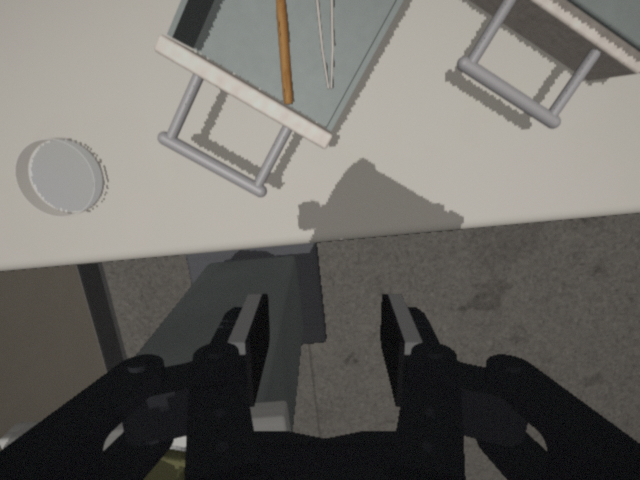

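jog_arm:
  increments:
    - [[0,0,0],-0.177,0]
    - [[0,0,0],-0.177,0]
    - [[0,0,0],-0.177,0]
    - [[0,0,0],-0.177,0]
    - [[0,0,0],-0.177,0]
    - [[0,0,0],-0.177,0]
    - [[0,0,0],0,0]
    - [[0,0,0],0,0]

```text
clock: 18.23
tool_pos: [384.6, -225.7, 222.7]
eef_rot: [-2.783, -1.458, 0.0]
contact_force: [-0.1, 0.9, -0.7]
gripper_width: 42.8
grip_force: 0.0
```

```bash
python3 - <<'E'
from h import *
o,R=st()
p=np.load('w7.npz')
a=[ray(p,u,56)[:2] for u in ((163,137),(263,190),(463,63),(555,122))]
print(np.round(a,1)); L=(a[0]+a[1])/2; Rr=(a[2]+a[3])/2; print(L,Rr)
for i in(0,2):
    d=a[i]-a[i+1]; print(np.degrees(np.arctan2(d[1],d[0])),np.hypot(*d))
print(R.T@(np.r_[L,45]-o['tool_pos']))
for n in('scene','side'):
    q=snap(n)
    for d in models.look_for(q,'marker_a'): print(n,d)
E
```

```text
t 18.23 pos [ 384.6 -225.7  222.7] x [0.569 0.822 0.   ] y [ 0.822 -0.569 -0.   ] z [-0.  0. -1.] F [-0.1  0.9 -0.7] w 42.8 gf 0.0 j [-0.61  0.07  1.81  0.    1.26 -0.01]
[[ 451.4 -112.1]
 [ 405.1 -180.6]
 [ 481.5 -334.1]
 [ 434.7 -401.7]]
[ 428.25055379 -146.35492937] [ 458.07142045 -367.86160967]
55.899833062016945 82.71227358202233
55.29413838300053 82.20845595275483
[ 90.1127524   -9.19660871 177.69778299]
```

jog_arm:
  increments:
    - [[0.045,-0.004,0.04],0,0]
    - [[0.045,-0.005,0.04],0,0]
    - [[0,0,0.05],0,0]
    - [[0,0,0.035],0,0]
    - [[0,0,0.013],0,0]
    - [[0,0,0],0,1]
    - [[0,0,0],0,1]
    - [[0,0,0],0,1]
    - [[0,0,0],0,1]
  grip_force: 40

```text
clock: 19.55
tool_pos: [428.5, -146.9, 46.0]
eef_rot: [2.779, 1.462, 0.002]
contact_force: [-0.7, 0.4, 9.1]
gripper_width: 8.1
grip_force: 39.7
```

jog_arm:
  increments:
    - [[0,0.01,0],0,1]
    - [[0,0.02,0],0,1]
    - [[0,0.025,0],0,1]
    - [[0,0.025,0],0,1]
    - [[0,0.025,0],0,1]
    - [[0,0.015,0],0,1]
    - [[0,0.01,0],0,1]
    - [[0,0.008,0],0,1]
    - [[0,0.003,0],0,1]
    - [[0,0,0],0,1]

```text
clock: 20.8
tool_pos: [544.3, -227.8, 46.1]
eef_rot: [2.778, 1.461, 0.0]
contact_force: [-4.2, -8.0, 5.5]
gripper_width: 8.4
grip_force: 39.5
```

jog_arm:
  increments:
    - [[0,0.003,0],0,1]
    - [[0,0.002,0],0,1]
    - [[0,0.002,0],0,1]
    - [[0,0.002,0],0,1]
    - [[0,0,0],0,1]

```text
clock: 21.42
tool_pos: [551.5, -232.8, 46.1]
eef_rot: [2.778, 1.461, -0.0]
contact_force: [-3.9, -8.0, 4.2]
gripper_width: 8.3
grip_force: 39.5
```

jog_arm:
  increments:
    - [[0,0.002,0],0,1]
    - [[0,0.001,0],0,1]
    - [[0,0,0],0,1]

```text
clock: 21.8
tool_pos: [552.3, -233.4, 45.9]
eef_rot: [-2.779, -1.461, 0.005]
contact_force: [-19.8, 0.9, 16.3]
gripper_width: 7.8
grip_force: 40.8
```

jog_arm:
  increments:
    - [[0,0,0],0,0]
    - [[0,0,0],0,0]
    - [[0,0,-0.03],0,0]
    - [[0,0,-0.055],0,0]
    - [[-0.054,0,0],0,0]
    - [[-0.055,0,0],0,0]
    - [[-0.055,0,0],0,0]
    - [[0,0,0],0,0]

```text
clock: 22.8
tool_pos: [459.2, -370.9, 129.9]
eef_rot: [2.783, 1.457, -0.0]
contact_force: [-0.5, 0.5, 0.5]
gripper_width: 42.9
grip_force: 0.0
```

```bash
python3 - <<'E'
from h import *
o,R=st()
p=snap('wrist','w8.png'); np.savez('w8.npz',R=p['R'],t=p['t'],mtx=p['mtx'])
E
```

```text
t 22.8 pos [ 459.2 -370.9  129.9] x [ 0.57   0.822 -0.   ] y [ 0.822 -0.57   0.   ] z [ 0. -0. -1.] F [-0.5  0.5  0.5] w 42.9 gf 0.0 j [-0.74  0.49  1.51 -0.    1.15 -0.14]
```

View pics/w8.png

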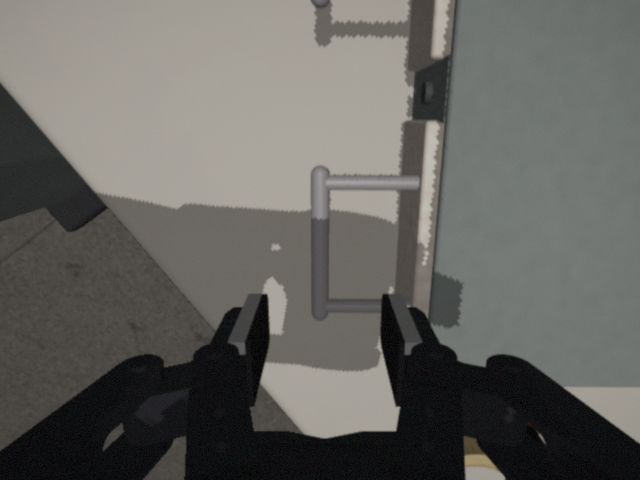

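jog_arm:
  increments:
    - [[0.002,0,0.04],0,0]
    - [[0,0,0.03],0,0]
    - [[0,0,0.014],0,0]
    - [[0,0,0],0,1]
    - [[0,0,0],0,1]
    - [[0,0,0],0,1]
    - [[0,0,0],0,1]
    - [[0,-0.004,0],0,1]
    - [[0,-0.004,0],0,1]
    - [[0,-0.004,0],0,1]

```text
clock: 24.1
tool_pos: [452.9, -359.8, 46.7]
eef_rot: [2.779, 1.462, 0.002]
contact_force: [4.7, 3.4, 0.0]
gripper_width: 8.2
grip_force: 39.5
```

jog_arm:
  increments:
    - [[0,-0.01,0],0,1]
    - [[0,-0.02,0],0,1]
    - [[0,-0.025,0],0,1]
    - [[0,-0.025,0],0,1]
    - [[0,-0.025,0],0,1]
    - [[0,-0.018,0],0,1]
    - [[0,-0.01,0],0,1]
    - [[0,-0.005,0],0,1]
    - [[0,0,0],0,1]

```text
clock: 25.22
tool_pos: [339.3, -280.5, 46.6]
eef_rot: [-2.78, -1.463, -0.004]
contact_force: [10.1, 17.2, 4.3]
gripper_width: 8.2
grip_force: 40.1
```

jog_arm:
  increments:
    - [[0,0,0],0,0]
    - [[0,0,0],0,0]
    - [[0,0,-0.04],0,0]
    - [[0,0,-0.06],0,-1]
    - [[-0.04,0.02,-0.06],0,-1]
    - [[-0.05,0.03,-0.05],0,-1]
    - [[-0.05,0.03,0],0,-1]
    - [[0,0,0],0,-1]

```text
clock: 26.22
tool_pos: [325.8, -426.9, 236.1]
eef_rot: [-2.782, -1.459, 0.001]
contact_force: [-0.3, 0.8, -0.0]
gripper_width: 85.6
grip_force: 0.0
```

```bash
python3 - <<'E'
from h import *
o,R=st()
p=snap('wrist','w9.png'); np.savez('w9.npz',R=p['R'],t=p['t'],mtx=p['mtx'])
for th,z in (('cover',19),('right_drawer_handle',56)):
    for d in models.masks_of(p,th)[:2]:
        if d['confidence']>.2: print(th,round(d['confidence'],2),np.round(np.array(d['bbox'])*[640,480,640,480]),axis(d['mask'],p,z))
E
```

```text
t 26.23 pos [ 325.8 -426.9  236.1] x [ 0.569  0.822 -0.   ] y [ 0.822 -0.569 -0.   ] z [-0. -0. -1.] F [-0.3  0.8 -0. ] w 85.6 gf 0.0 j [-0.99  0.27  1.55 -0.    1.32 -0.38]
cover 0.59 [351.   0. 455. 122.] (array([ 442. , -366.3]), 92, 80, 57.7)
right_drawer_handle 0.84 [217.   1. 526. 138.] (array([ 410.6, -359.3]), 220, 94, -34.7)
```

View pics/w9.png

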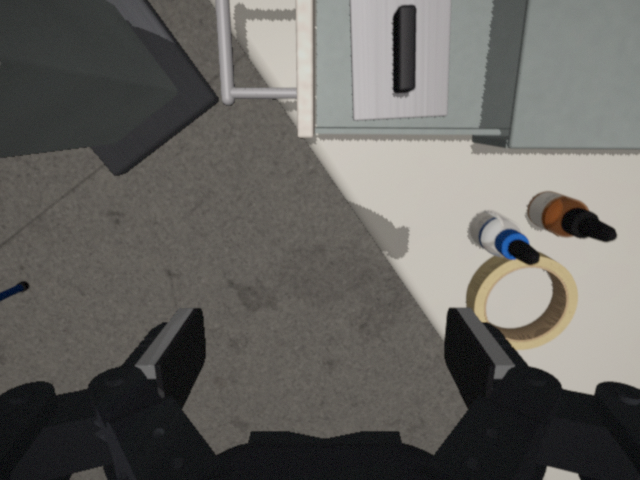

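```bash
python3 - <<'E'
from h import *
im=cv2.imread('pics/w9.png'); p=np.load('w9.npz')
sub=im[0:125,352:450].max(axis=2); m=np.zeros((480,640),bool); m[0:125,352:450]=sub<70
n,l,s,_=cv2.connectedComponentsWithStats(m.astype(np.uint8)); i=1+np.argmax(s[1:,4]); print(s[i]); m=l==i
for z in (47,33): print(axis(m,p,z))
o,R=st()
c=np.array(axis(m,p,44)[0]); print(R.T@(np.r_[c,23]-o['tool_pos']))
for uv in ((351,118),(448,116),):print(ray(p,uv,19))
E
```

```text
[ 393    6   23   87 1750]
(array([ 442.2, -361.6]), 59, 16, 58.1)
(array([ 445.4, -361.4]), 62, 17, 58.1)
t 26.38 pos [ 326.8 -423.7  236.4] x [0.566 0.824 0.   ] y [ 0.824 -0.566 -0.001] z [-0.  0. -1.] F [-0.3  0.  -0. ] w 85.6 gf 0.0 j [-0.98  0.26  1.56 -0.    1.32 -0.38]
[116.89551227  60.69616958 213.37684999]
[ 384.29852943 -380.73836819   19.        ]
[ 452.68771591 -426.07743844   19.        ]
```

jog_arm:
  increments:
    - [[0,0,0],-0.045,-0.2]
    - [[0.038,0.022,0.02],0,-0.2]
    - [[0.038,0.022,0.02],0,-0.2]
    - [[0.038,0.021,0.02],0,-0.2]
    - [[0,0,0.05],0,-0.2]
    - [[0,0,0.05],0,-0.2]
    - [[0,0,0.035],0,-0.2]
    - [[0,0,0.017],0,-0.2]
    - [[0,0,0],0,1]
    - [[0,0,0],0,1]
    - [[0,0,0],0,1]
    - [[0,0,0],0,1]
  grip_force: 80

```text
clock: 27.88
tool_pos: [443.2, -362.4, 26.5]
eef_rot: [2.744, 1.524, 0.002]
contact_force: [-0.3, 1.7, 6.9]
gripper_width: 12.2
grip_force: 79.0
```

jog_arm:
  increments:
    - [[0,0,-0.02],0,1]
    - [[0,0,-0.05],0,1]
    - [[0,0,-0.06],0,1]
    - [[0,0,-0.05],0,1]
    - [[0.026,-0.039,0],0,1]
    - [[0.026,-0.039,0],0,1]
    - [[0.026,-0.039,0],0,1]
    - [[0.026,-0.039,0],0,1]
    - [[0.025,-0.039,0],0,1]
    - [[0,0,0],-0.163,1]
    - [[0,0,0],-0.163,1]
    - [[0,0,0],-0.163,1]

```text
clock: 29.38
tool_pos: [344.9, -149.2, 205.4]
eef_rot: [2.289, 2.15, 0.001]
contact_force: [-0.8, 0.3, -1.4]
gripper_width: 12.1
grip_force: 78.6
```

```bash
python3 - <<'E'
from h import *
o,R=st()
for w in ((345,140,200),(588,261,200)): print(R.T@(np.array(w)-o['tool_pos']))
E
```

```text
t 29.38 pos [ 344.9 -149.2  205.4] x [ 0.062  0.998 -0.001] y [ 0.998 -0.062  0.001] z [ 0.001 -0.001 -1.   ] F [-0.8  0.3 -1.4] w 12.1 gf 78.6 j [-0.51 -0.07  2.   -0.    1.21 -0.44]
[288.62777054 -18.01757349   5.14607278]
[424.57156282 216.94885946   5.3925011 ]
```

jog_arm:
  increments:
    - [[0.048,-0.003,0],0,1]
    - [[0.048,-0.003,0],0,1]
    - [[0.048,-0.003,0],0,1]
    - [[0.048,-0.003,0],0,1]
    - [[0.048,-0.003,0],0,1]
    - [[0.048,-0.003,0],0,1]
    - [[0.01,0.038,0],0,1]
    - [[0.01,0.038,0],0,1]
    - [[0.01,0.038,0],0,1]
    - [[0.01,0.038,0],0,1]
    - [[0,0,0],0,1]
    - [[0,0,0],0,1]

```text
clock: 30.88
tool_pos: [500.4, 168.8, 204.9]
eef_rot: [-2.296, -2.145, 0.0]
contact_force: [-0.7, -0.1, -1.1]
gripper_width: 11.9
grip_force: 78.7
```

```bash
python3 - <<'E'
from h import *
o,R=st()
p=snap('wrist','w10.png'); np.savez('w10.npz',R=p['R'],t=p['t'],mtx=p['mtx'])
for th,z in (('chamber',28),('cover',19)):
    for d in models.masks_of(p,th)[:2]:
        if d['confidence']>.2: print(th,round(d['confidence'],2),np.round(np.array(d['bbox'])*[640,480,640,480]),axis(d['mask'],p,z))
im=cv2.resize(p['pixels'][:,:,::-1][0:300,160:560],(800,600)); cv2.imwrite('pics/w10c.png',im)
E
```

```text
t 30.88 pos [500.4 168.8 204.9] x [ 0.068  0.998 -0.   ] y [ 0.998 -0.068 -0.   ] z [-0.  0. -1.] F [-0.7 -0.1 -1.1] w 11.9 gf 78.7 j [0.26 0.27 1.62 0.   1.25 0.32]
chamber 0.7 [367.   0. 520. 170.] (array([590.2, 255.5]), 118, 110, 87.2)
cover 0.94 [219. 176. 431. 409.] (array([493.9,  84.6]), 224, 175, 86.1)
```

View pics/w10.png

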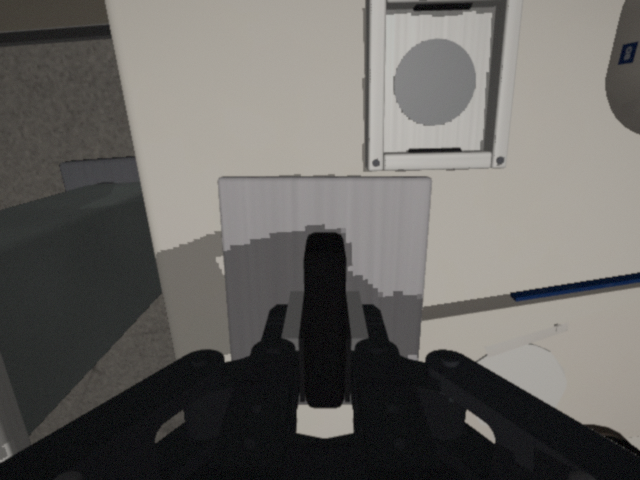

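```bash
python3 - <<'E'
from h import *
o,R=st(); p=np.load('w10.npz'); w6=np.load('w6.npz')
for uv,z in (((219,178),197.4),((431,178),197.4),((367,170),28),((508,168),28),((376,162),28),((500,160),28),((434,151),20),((443,6),20)): 
    X=ray(p,uv,z); print(uv,np.round(X,1),np.round(R.T@(X-o['tool_pos']),1))
g=cv2.imread('pics/w10.png'); cv2.imwrite('pics/w10c.png',cv2.resize(g[0:190,350:540],(800,800*190//190))[:600] if 0 else cv2.resize(g[0:180,340:540],(660,594),interpolation=cv2.INTER_CUBIC))
E
```

```text
t 31.02 pos [500.4 168.8 205.1] x [0.068 0.998 0.   ] y [ 0.998 -0.068  0.001] z [ 0.001  0.    -1.   ] F [-0.5  0.4 -1.9] w 12.2 gf 78.7 j [0.26 0.27 1.62 0.   1.25 0.32]
(219, 178) [464.3 222.4 197.4] [ 51.  -39.7   7.7]
(431, 178) [542.2 217.1 197.4] [51.  38.4  7.8]
(367, 170) [534.9 199.5  28. ] [ 32.9  32.2 177.2]
(508, 168) [644.5 193.5  28. ] [ 34.4 142.  177.2]
(376, 162) [542.1 205.1  28. ] [ 39.   39.  177.2]
(500, 160) [637.9 200.1  28. ] [ 40.5 135.  177.2]
(434, 151) [589.  209.7  20. ] [ 46.7  85.5 185.2]
(443, 6) [594.5 311.5  20. ] [148.7  84.1 185.2]
```

View pics/w10c.png

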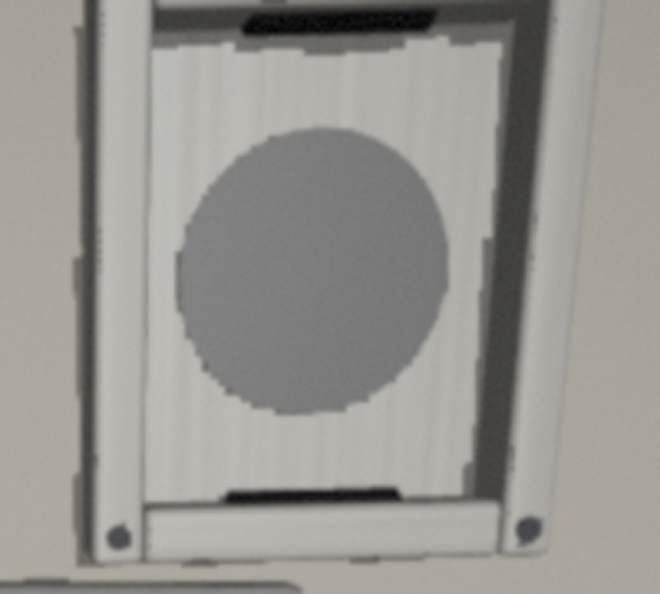

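jog_arm:
  increments:
    - [[0,0,0],-0.014,1]
    - [[0.032,0.029,0],0,1]
    - [[0.032,0.029,0],0,1]
    - [[0.033,0.029,0],0,1]
    - [[0,0,0.05],0,1]
    - [[0,0,0.05],0,1]
    - [[0,0,0.04],0,1]
    - [[0,0,0.011],0,1]
    - [[0,0,0],0,1]
    - [[0,0,0],0,1]

```text
clock: 32.28
tool_pos: [594.0, 261.4, 55.8]
eef_rot: [2.28, 2.16, 0.004]
contact_force: [-0.2, 0.8, -0.8]
gripper_width: 12.4
grip_force: 78.9
```

```bash
python3 - <<'E'
from h import *
o,R=st()
p=snap('wrist','w11.png'); np.savez('w11.npz',R=p['R'],t=p['t'],mtx=p['mtx'])
E
```

```text
t 32.27 pos [594.  261.4  55.8] x [0.054 0.999 0.001] y [ 0.999 -0.054  0.003] z [ 0.003  0.001 -1.   ] F [-0.2  0.8 -0.8] w 12.4 gf 78.9 j [ 0.36  0.69  1.37 -0.    1.08  0.41]
```

View pics/w11.png

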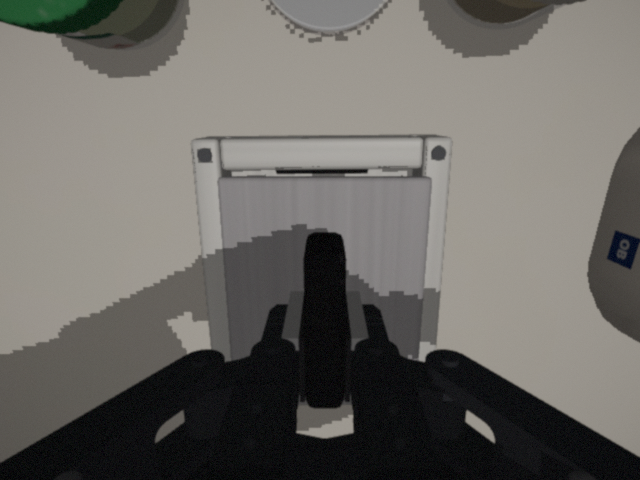

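```bash
python3 - <<'E'
from h import *
o,R=st(); p=np.load('w11.npz')
def f(uv,z): 
    X=ray(p,uv,z); print(uv,np.round(X,1),np.round(R.T@(X-o['tool_pos']),1))
for uv in ((219,178),(431,178)): f(uv,o['tool_pos'][2]-7.5)
print()
for uv in ((193,139),(451,137),(205,154),(438,153),(221,169),(421,167)): f(uv,28)
E
```

```text
t 32.33 pos [593.9 261.4  55.6] x [0.054 0.999 0.001] y [ 0.999 -0.054  0.003] z [ 0.003  0.001 -1.   ] F [ 0.2 -0.8 -1.9] w 12.6 gf 78.9 j [0.36 0.69 1.37 0.   1.08 0.41]
(219, 178) [557.  314.5  48.1] [ 51.1 -39.7   7.5]
(431, 178) [635.1 310.2  48.1] [51.  38.5  7.7]

(193, 139) [543.2 328.3  28. ] [ 64.  -54.3  27.6]
(451, 137) [648.1 323.4  28. ] [64.8 50.7 27.8]
(205, 154) [547.2 322.   28. ] [ 58.  -49.9  27.6]
(438, 153) [642.9 317.2  28. ] [58.4 45.9 27.8]
(221, 169) [553.  315.6  28. ] [ 51.9 -43.8  27.6]
(421, 167) [636.  311.9  28. ] [52.7 39.3 27.8]
```

jog_arm:
  increments:
    - [[-0.0007,-0.0014,0],-0.008,1]
    - [[0,0,0.008],0,1]
    - [[0,0,0.006],0,1]
    - [[0,0,0.004],0,1]
    - [[0,0,0],0,1]
  grip_force: 100

```text
clock: 32.95
tool_pos: [591.4, 260.4, 35.1]
eef_rot: [-2.272, -2.17, 0.001]
contact_force: [0.3, -0.1, -0.9]
gripper_width: 11.7
grip_force: 101.8
```

jog_arm:
  increments:
    - [[0,0,0.002],0,1]
    - [[0,0,0.002],0,1]
    - [[0,0,0],0,1]

```text
clock: 33.33
tool_pos: [592.0, 260.4, 32.0]
eef_rot: [2.272, 2.169, 0.001]
contact_force: [1.9, -1.8, 2.9]
gripper_width: 11.7
grip_force: 102.7
```

jog_arm:
  increments:
    - [[0,0,0.002],0,1]
    - [[0,0,0.002],0,1]
    - [[0,0,0],0,1]

```text
clock: 33.7
tool_pos: [591.5, 260.4, 27.1]
eef_rot: [-2.272, -2.17, 0.001]
contact_force: [2.6, -0.8, -0.5]
gripper_width: 12.0
grip_force: 102.2
```

jog_arm:
  increments:
    - [[0,0,0.002],0,1]
    - [[0,0,0.002],0,1]
    - [[0,0,0.002],0,1]
    - [[0,0,0],0,1]

```text
clock: 34.2
tool_pos: [591.3, 260.1, 20.9]
eef_rot: [-2.272, -2.169, 0.002]
contact_force: [1.0, -0.7, -3.3]
gripper_width: 11.5
grip_force: 101.9
```

jog_arm:
  increments:
    - [[0,0,0.001],0,1]
    - [[0,0,0.001],0,1]
    - [[0,0,0],0,1]

```text
clock: 34.58
tool_pos: [591.5, 260.3, 19.7]
eef_rot: [-2.272, -2.17, 0.001]
contact_force: [-3.3, -3.7, 1.8]
gripper_width: 11.8
grip_force: 102.3
```

jog_arm:
  increments:
    - [[0,0,0.001],0,1]
    - [[0,0,0.001],0,1]
    - [[0,0,0],0,1]

```text
clock: 34.95
tool_pos: [591.7, 260.4, 19.6]
eef_rot: [2.272, 2.17, 0.0]
contact_force: [-13.1, -7.6, 20.9]
gripper_width: 11.5
grip_force: 105.4
```

jog_arm:
  increments:
    - [[0,0,0],0,0.4]
    - [[0,0,0],0,0.4]
    - [[0,0,0],0,0.4]
    - [[0,0,-0.02],0,0.4]
    - [[0,0,-0.05],0,0.4]
    - [[-0.03,0,-0.06],0,0.4]
    - [[-0.04,-0.03,-0.04],0,0.4]
    - [[-0.03,-0.03,0],0,0.4]
    - [[0,0,0],0,0.4]
  grip_force: 40

```text
clock: 36.08
tool_pos: [526.9, 165.0, 184.7]
eef_rot: [2.273, 2.167, 0.003]
contact_force: [-0.0, -0.1, -0.0]
gripper_width: 25.5
grip_force: 0.0
```

```bash
python3 - <<'E'
from h import *
o,R=st()
p=snap('wrist','w12.png'); np.savez('w12.npz',R=p['R'],t=p['t'],mtx=p['mtx'])
for w in ((345,140,200),(345,-150,200)): print(R.T@(np.array(w)-o['tool_pos']))
for th,z in (('chamber',28),('cover',12)):
    for d in models.masks_of(p,th)[:1]:
        print(th,round(d['confidence'],2),np.round(np.array(d['bbox'])*[640,480,640,480]),axis(d['mask'],p,z))
E
```

```text
t 36.08 pos [526.9 165.  184.7] x [0.047 0.999 0.001] y [ 0.999 -0.047  0.002] z [ 0.002  0.    -1.   ] F [-0.  -0.1 -0. ] w 25.5 gf 0.0 j [ 0.24  0.35  1.57 -0.    1.22  0.28]
[ -33.57632203 -180.51368982  -15.67813699]
[-323.25089839 -166.7797318   -15.81307084]
chamber 0.56 [336.   0. 497. 172.] (array([591.4, 252. ]), 112, 108, 87.3)
cover 0.87 [356.   3. 470. 148.] (array([590.9, 261.1]), 99, 79, 87.3)
```

View pics/w12.png

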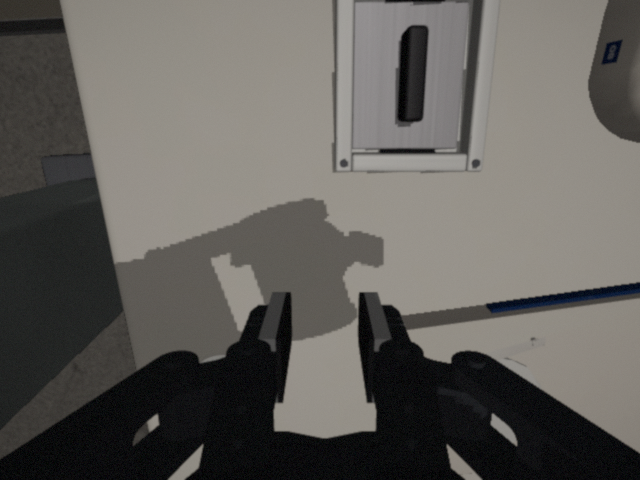

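jog_arm:
  increments:
    - [[-0.008,-0.045,0],0,0]
    - [[-0.008,-0.045,0],0,0]
    - [[-0.008,-0.045,0],0,0]
    - [[-0.009,-0.045,0],0,0]
    - [[-0.048,0.002,0],0,0]
    - [[-0.048,0.002,0],0,0]
    - [[-0.048,0.002,0],0,0]
    - [[-0.048,0.002,0],0,0]
    - [[-0.048,0.002,0],0,0]
    - [[-0.048,0.002,0],0,0]

```text
clock: 37.48
tool_pos: [346.0, -148.4, 182.9]
eef_rot: [2.271, 2.17, 0.0]
contact_force: [0.5, 0.0, 0.5]
gripper_width: 42.7
grip_force: 0.0
```

jog_arm:
  increments:
    - [[0,0,0],0.185,0]
    - [[0,0,0],0.185,0]
    - [[0,0,0],0.185,0]
    - [[0,0,0],0,0]

```text
clock: 37.98
tool_pos: [346.0, -146.7, 182.7]
eef_rot: [-2.778, -1.467, -0.0]
contact_force: [-0.6, -0.2, -0.1]
gripper_width: 43.1
grip_force: 0.0
```

```bash
python3 - <<'E'
from h import *
o,R=st(); print(R.T@(np.array([339,-281,46])-o['tool_pos']))
E
```

```text
t 37.98 pos [ 346.  -146.7  182.7] x [0.564 0.826 0.   ] y [ 0.826 -0.564 -0.   ] z [-0.  0. -1.] F [-0.6 -0.2 -0.1] w 43.1 gf 0.0 j [-0.5  -0.05  2.03  0.    1.16  0.1 ]
[-114.87285503   69.96479054  136.690094  ]
```

jog_arm:
  increments:
    - [[-0.038,0.023,0],0,0]
    - [[-0.038,0.023,0],0,0]
    - [[-0.039,0.024,0.03],0,0]
    - [[0,0,0.05],0,0]
    - [[0,0,0.04],0,0]
    - [[0,0,0.016],0,0]
    - [[0,0,0],0,1]
    - [[0,0,0],0,1]
    - [[0,0,0],0,1]
    - [[0,0,0],0,1]
  grip_force: 40

```text
clock: 39.22
tool_pos: [338.6, -281.4, 47.2]
eef_rot: [2.778, 1.464, 0.001]
contact_force: [2.6, 0.6, 2.2]
gripper_width: 8.4
grip_force: 39.4
```

jog_arm:
  increments:
    - [[0,0.01,0],0,1]
    - [[0,0.02,0],0,1]
    - [[0,0.025,0],0,1]
    - [[0,0.025,0],0,1]
    - [[0,0.025,0],0,1]
    - [[0,0.018,0],0,1]
    - [[0,0.008,0],0,1]
    - [[0,0.004,0],0,1]
    - [[0,0,0],0,1]

```text
clock: 40.35
tool_pos: [449.5, -358.8, 47.3]
eef_rot: [2.777, 1.463, -0.001]
contact_force: [-3.9, -7.5, 3.0]
gripper_width: 8.1
grip_force: 39.6
```

jog_arm:
  increments:
    - [[0,0.004,0],0,1]
    - [[0,0.003,0],0,1]
    - [[0,0.002,0],0,1]
    - [[0,0.002,0],0,1]
    - [[0,0,0],0,1]

```text
clock: 40.98
tool_pos: [458.3, -365.0, 47.3]
eef_rot: [2.778, 1.463, -0.001]
contact_force: [-4.4, -7.3, 2.1]
gripper_width: 8.0
grip_force: 39.6
```

jog_arm:
  increments:
    - [[0,0.0015,0],0,1]
    - [[0,0.001,0],0,1]
    - [[0,0,0],0,1]

```text
clock: 41.35
tool_pos: [459.5, -365.9, 47.2]
eef_rot: [-2.779, -1.464, 0.003]
contact_force: [-11.6, -1.7, 9.2]
gripper_width: 8.1
grip_force: 40.2
```

Contact is rising, so I'll press a bit more to confirm the stop.

jog_arm:
  increments:
    - [[0,0.001,0],0,1]
    - [[0,0.001,0],0,1]
    - [[0,0,0],0,1]

```text
clock: 41.72
tool_pos: [459.7, -365.9, 47.1]
eef_rot: [-2.775, -1.462, 0.007]
contact_force: [-25.5, 7.3, 19.3]
gripper_width: 8.0
grip_force: 41.6
```

jog_arm:
  increments:
    - [[0,0,0],0,0]
    - [[0,0,0],0,0]
    - [[0,0,-0.03],0,0]
    - [[0,0,-0.055],0,0]
    - [[0,0,-0.06],0,0]
    - [[-0.03,-0.03,-0.06],0,0]
    - [[-0.03,-0.03,-0.03],0,0]
    - [[0,0,0],0,0]

```text
clock: 42.72
tool_pos: [383.9, -381.6, 275.5]
eef_rot: [2.776, 1.459, 0.002]
contact_force: [0.5, 1.1, -0.1]
gripper_width: 42.8
grip_force: 0.0
```

```bash
python3 - <<'E'
from h import *
o,R=st()
p=snap('wrist','w13.png'); np.savez('w13.npz',R=p['R'],t=p['t'],mtx=p['mtx'])
E
```

```text
t 42.73 pos [ 383.9 -381.6  275.5] x [ 0.567  0.824 -0.001] y [ 0.824 -0.567  0.005] z [ 0.003 -0.004 -1.   ] F [ 0.5  1.1 -0.1] w 42.8 gf 0.0 j [-0.85  0.25  1.49 -0.    1.4  -0.25]
```

View pics/w13.png

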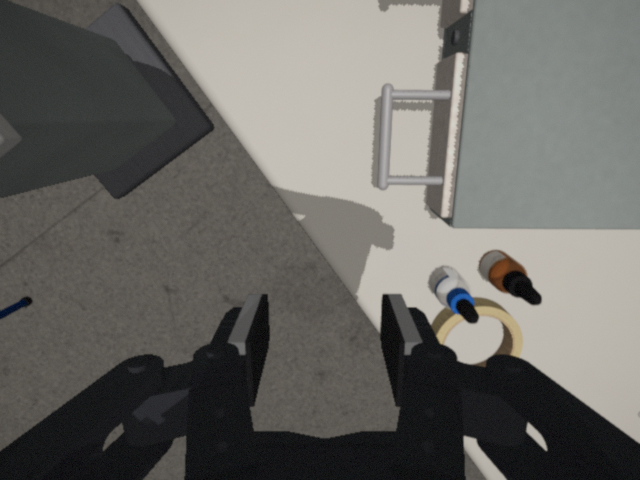

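```bash
python3 -c "
from bench import ticket
print(ticket.close_job())"
```

```text
the job is handed in; nothing more can be done
None
```

The job is handed in: the needle and forceps (no marker pens found) are in the shut left drawer, the cover is pressed flat in the chamber, and the right drawer is shut; the hand-in returned no verdict.

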